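Shut off the pressure washer's water at the bench valve box

ROBOT

A 7-joint arm with a two-finger parallel gripper is mounted at the origin on the work surface. World frame = base frame: x ahead of the robot, y to its left, z up, the work surface at z = 0. Lengths are in m, angles in rad, forces in N, time in s.
With the tool pointing down it reaches from about 0.35 to 0.9 m from the base axis. Payload 8.1 kg.
Tool frame: the origin (TCP) lies at the centre of the arm's flange, where the gripper is bolted on; the fingertips stand 178 mm ahead of it and the grasp point (between the pads) lies 159 mm ahead of it; x points along the fingers, z is the direction in which the jaws open and shut, and the axes are right-handed (so a half turn about x gives the same grasp; the last joint's range is limited). The gripper opens to 92 mm and grips with 3 to 60 N. Pads are 19 mm wide; open, the fingers measure 130 mm over their backs; the gripper's body (75 mm by 190 mm) begins 47 mm behind the grasp point.
Start: joints at [1.225, 0.434, 0.025, 1.573, -0.012, 1.134, -0.075], TCP at [0.15, -0.607, 0.405] pointing down, gripper open.
Joint ranges: [-2.62, 2.62], [-0.44, 2.09], [-1.27, 1.32], [0.08, 2.57], [-1.32, 4.46], [0.12, 2], [-2.74, 2.74]. Speed limits (rad/s): [2.22, 2.22, 3.01, 3.01, 3.14, 3.14, 3.14].

INTERFACE

Orientations are given as a rotation vector (axis times angle).
In Python, from cell import arm, get_image, search_frame, pinpoint gives the robot as it stands.
- The arm moves only by the tool arm_command, never from a script. Its argument "motion" is a list of rows, each a list of 7 numbers: the finger opening in mm, from 0 to 91.8, then the shift along the tool's x, y, z in mm, then the turn, a rotation vector about the tool's x, y, z in degrees. In form: [[fingers, x, y, z, ax, ay, az], ...]. A call has 1 to 5 rows; each row shifts and turns the commanded pose from where the row before left it, along the tool's axes as they then stand; what a row does not reach is not made up. A row lasts 1/8 s, in which the tool goes at most 62.5 mm and 10.7 degrees, less where a joint would pass 70% of its speed; a pose out of reach is approached as far as the arm can. A call with a gripper value outside its range is refused whole. The fingers move at their own pace and stop on an object; "newtons" is the grip in N (left out, the last holds). Time passes only in rows, so rows that do not move let the fingers close. It gives the time, the measured TCP pose, the force and the opening at its end, in the units of the state.
- arm.observe(): the state, without advancing time (a new reading comes with each control period).
- get_image(name): name is "scene" or "side" or "wrist"; returns a dict with "frame" (400x640x3 uint8, red, green, blue), "range_z" (400x640 float32, m along the optical axis (not along the pixel's ray), 0 where there is no reading), "K" (3x3 intrinsics, pixels), "origin" and "rotation" of the camera in the world; the wrist camera has in their place "tool_from_camera" (4x4, takes a point from camera to tool coordinates, whose origin is the TCP and whose axes are the tool frame's). Camera axes: x right, y down, z forward; pixel columns grow to the right and rows downward; lengths in m; the calibration is good to about 2 mm. A picture is of the moment at which its call begins: read the wrist's pose just before it.
- arm.sign_off(): hands the job in, once; it reports no verdict.
Trained networks look in the newest picture that a camera, given by its name, has taken for a name from the list of things; names that differ only in an ending like _2 or _b are one class to them, and where a whole thing is asked for, a point or a joint stands for the part that bears it (a point fixed in the world has none). Each returns a list of dicts, best first, with "p" (0 to 1); they miss things now and then, are a little off and sometimes report something else, mostly with a low value. They report only what shows in the picture. A call takes as long as a camera call.
- search_frame(camera, target): "point" ([x, y, z] in m, in world coordinates, good to about 4 mm: the middle of the surface that is visible of it).
- pinpoint(camera, target): "point" ([x, y, z] in m, in world coordinates, good to about 4 mm: a listed point, or the origin of a listed thing).
The state is a dict: "clock": time; "joints": joint angles; "dq": joint speeds; "joint_efforts": joint torques, N m; "position": TCP position; "ee_rot": TCP orientation; "force": force on the tool from outside, world axes, zero at the start; "ft_torque": the same for the moment, N m; "width": opening from 0.0 (shut) to 1.0 (fully open).
Only numpy, scipy, OpenCV 4.12 (cv2) and the standard library are available. Lean on these libraries where they do the work, as an engineer would, in place of code of your own. Each camera call takes 0.05 s, during which the arm holds its last target. There are 200 camera calls.

TASK

Shut off the water to the pressure washer: with the fingertips, push the valve box's sliding cover fully aside along its guides, as far as it goes, and only then push the marked red handle round until it is fully shut. Push only: the cover must stay down on the box and not be lifted, and the blue handle and the loose things on the bench stay where they are.

Things in the scene. Friction and masses are not known exactly. Their poses are not given: they have to be found in the camera images.
- valve_box: Grey and blue steel box fixed to the bench. Origin: centre of its underside. Its x axis points away from the robot across the box (206 mm), y runs along it (576 mm), z up; 'box' directions elsewhere are these. Its half at y -270 to 0 mm is an open well holding two valves, the half at y 0 to +280 mm a closed flat deck. Rim and deck are 85 mm above the bench.
- well (a point): Centre of the well's mouth, at rim height, box y -135 mm. The well is 170 mm (x) by 270 mm (y), its floor 6 mm above the bench.
- deck_stop (a point): Middle of the deck's far end, at deck height, box y +280 mm, at the inner face of the end stop that halts the cover. This stop, one at y -280 mm and blue guide strips along both long sides (inner faces at x +-95 mm) rise 12 mm above the rim.
- cover: Loose aluminium plate, 183 mm (x) by 274 mm (y) by 8 mm, about 0.6 kg, lying on the rim between the guides (3.5 mm play each side) and hiding the well. It slides towards box +y onto the deck; at the stop its centre is at box y +143 mm, at the start at -140 to -120 mm. Friction: a few newtons. Origin: centre of its underside, axes as the box's.
- push_bar (a point): Top centre of the black bar standing on the middle of the cover: 100 mm long along x, 14 mm thick in y, 28 mm tall; this point is 36 mm above the cover's underside.
- red_handle (a joint): Angle of the marked handle: red sleeve with yellow band, yellow disc on its stem; in either place in the well. 0 = open, pointing along box -x (to the robot); turns clockwise seen from above; pi/2 = fully shut at its stop, pointing along box +y. At angle q it points along (-cos q, sin q) in box x, y. Starts at 0 to 0.35, turns stiffly (0.1 N m), stays where left.
- red_pivot (a point): On the red handle's turning axis, at sleeve mid height, 64 mm above the bench; at box x +30 mm and box y near -195 or -90 mm; axes as the box's. The sleeve runs from 30 to 75 mm from this axis, is 14 mm thick and 24 mm tall (52 to 76 mm above the bench); a thinner steel bar joins it to the stem.
- red_end (a point): Middle of the red handle's free end, 75 mm from its axis, 64 mm above the bench; moves with the handle.
- blue_handle (a joint): Angle of the plain blue handle in the other place; same size and sense as the red one, starts at 0 to 0.3. It must stay as it is.
- blue_end (a point): Middle of the blue handle's free end, as for the red one.
- hose_coupling: loose brass hose coupling, a ring 36 mm across and 30 mm tall, standing on the bench in front of the valve box; leave it alone. Origin: centre of its underside.
- tape_roll: loose roll of blue tape, 90 mm across, 36 mm tall, lying flat in front of the box; leave it alone. Origin: centre of its underside.
- screw_jar: loose amber jar with black lid, 70 mm across, 90 mm tall, to the right; leave it alone. Origin: centre of its underside.
- mug: loose white mug, 80 mm across, 95 mm tall, to the left; leave it alone. Origin: centre of its underside.
- wrench: loose steel wrench lying on the bench to the left; leave it alone. Origin on its underside.
- spray_can: loose yellow can, 60 mm across, 130 mm tall, to the right; leave it alone. Origin: centre of its underside.

How it is judged:
By the outcome, as a careful person would: the job done as asked, in the order asked, and still so for the second after the job is handed in, with the robot touching nothing.
It also fails if it takes over 54 s, if anything falls off the work surface, if the arm or the gripper's body presses on something with over 40 N, if the wrist force passes 120 N, or if a joint passes its speed limit or range.

## Working session

There is one attempt and no reset: what is moved stays moved. The work goes in short steps, Python scripts to look and compute and a tool call to move; the robot and the scene stay as the last step left them, time stands still between calls to the robot, and variables do not carry over. Pictures are saved under pics/ and viewed, about 8 in all and at most 12, crops included, and the job is handed in when it is done.

Besides the shell and the picture viewer there is one more tool, called after "Request:" as name(argument=value, ...), one argument or row to a line, values as JSON. arm_command: Moves the arm, as the interface text tells. Its arguments: {"type":"object","properties":{"motion":{"type":"array"},"newtons":{"type":"number"}},"required":["motion"]}

```bash
mkdir -p pics; cat > h.py <<'E'
import numpy as np, cv2
from scipy.spatial.transform import Rotation as R
from cell import arm, get_image, search_frame, pinpoint
def save(cam,n):
    im=get_image(cam); cv2.imwrite(f'pics/{n}.png',im['frame'][:,:,::-1]); return im
def world(im,u,v,state=None):
    z=im['range_z'][v,u]; p=np.linalg.inv(im['K'])@[u,v,1]*z
    return im['rotation']@p+im['origin']
E
python3 - <<'E'
from h import *
np.set_printoptions(precision=4,suppress=True)
s=arm.observe(); print(s)
a=save('scene','s0'); b=save('side','d0')
cv2.imwrite('pics/both0.png',cv2.resize(np.vstack([a['frame'],b['frame']]),(480,600))[:,:,::-1])
for cam in('scene','side'):
  for t in('valve_box','well','deck_stop','cover','push_bar','hose_coupling','tape_roll','screw_jar','mug','wrench','spray_can'):
    r=pinpoint(cam,t); print(cam,t,[(np.round(x['point'],3),round(x['p'],2)) for x in r[:2]])
print(R.from_rotvec(s['ee_rot']).as_matrix())
E
```

```text
{'clock': 0.0, 'joints': array([ 1.2254,  0.4352,  0.025 ,  1.5741, -0.0116,  1.134 , -0.0751]), 'dq': array([ 0.0007,  0.0001,  0.0003, -0.0012, -0.0005, -0.0017,  0.0014]), 'joint_efforts': array([ -0.0013, -66.7834,   0.9852, -31.4455,  -0.0605,   0.0428,
         0.0002]), 'position': array([ 0.1502, -0.6065,  0.404 ]), 'ee_rot': array([ 1.0294,  1.3156, -1.0281]), 'force': array([ 0.0034, -0.4769, -0.6524]), 'ft_torque': array([ 0.0486, -0.0776,  0.0758]), 'width': 0.9968587455292106}
scene valve_box [(array([0.546, 0.002, 0.004]), 0.59)]
scene well [(array([ 0.419, -0.437, -0.005]), 0.26)]
scene deck_stop [(array([0.47 , 0.277, 0.086]), 0.57)]
scene cover [(array([ 0.581, -0.126,  0.086]), 0.88)]
scene push_bar [(array([ 0.582, -0.126,  0.12 ]), 0.67)]
scene hose_coupling []
scene tape_roll [(array([ 0.583, -0.123,  0.123]), 0.68), (array([0.358, 0.048, 0.003]), 0.57)]
scene screw_jar [(array([ 0.42 , -0.434, -0.003]), 0.77), (array([0.469, 0.278, 0.086]), 0.17)]
scene mug [(array([0.356, 0.497, 0.   ]), 0.81)]
scene wrench [(array([ 0.576,  0.452, -0.002]), 0.71)]
scene spray_can [(array([ 0.574, -0.446,  0.003]), 0.68)]
side valve_box [(array([ 0.582, -0.129,  0.084]), 0.33)]
side well [(array([ 0.356,  0.049, -0.001]), 0.71)]
side deck_stop [(array([0.47 , 0.277, 0.086]), 0.77)]
side cover [(array([ 0.582, -0.128,  0.086]), 0.57)]
side push_bar [(array([ 0.584, -0.125,  0.12 ]), 0.76)]
side hose_coupling [(array([ 0.437, -0.17 , -0.002]), 0.69)]
side tape_roll [(array([ 0.358,  0.052, -0.002]), 0.95)]
side screw_jar [(array([ 0.423, -0.44 ,  0.001]), 0.56), (array([ 0.581, -0.128,  0.087]), 0.32)]
side mug [(array([ 0.356,  0.495, -0.001]), 0.78)]
side wrench [(array([0.574, 0.453, 0.002]), 0.55)]
side spray_can [(array([ 0.572, -0.445, -0.003]), 0.6)]
[[-0.0005  0.9707  0.2403]
 [ 0.0014  0.2403 -0.9707]
 [-1.     -0.0002 -0.0015]]
```

View pics/s0.png

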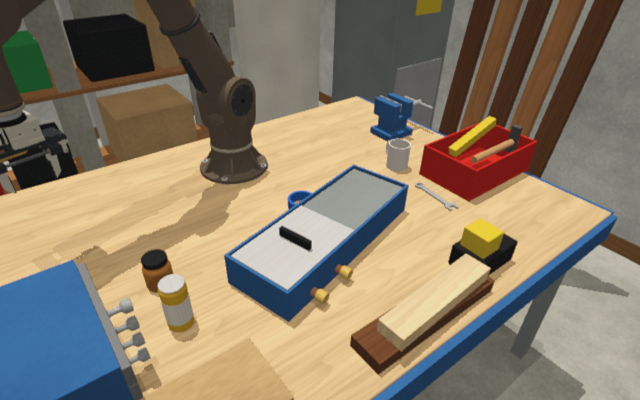

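View pics/d0.png

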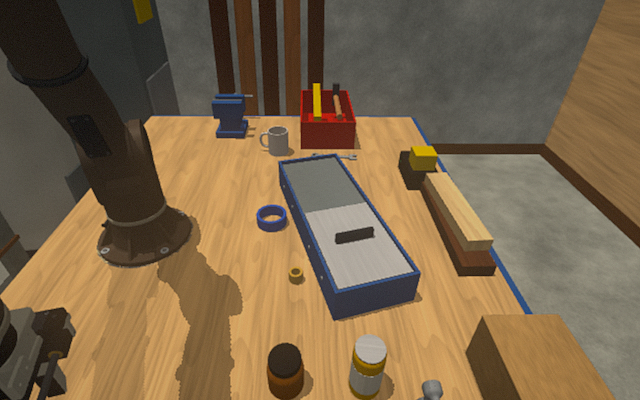

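The scene view shows the box from about (230,260) to (400,180), with the bar at (295,238). In the side view the bar is at (353,236), the coupling at (295,275) and the tape at (271,217). The networks agree on the cover, bar and stop. Next I fit the box's yaw from depth.

```bash
python3 - <<'E'
from h import *
np.set_printoptions(precision=4,suppress=True)
for cam in('scene','side'):
  im=get_image(cam); z=im['range_z']; v,u=np.nonzero(z>0)
  P=(np.linalg.inv(im['K'])@np.stack([u,v,np.ones_like(u)])*z[v,u]).T@im['rotation'].T+im['origin']
  near=(abs(P[:,0]-.54)<.25)&(abs(P[:,1])<.36)
  T=P[near&(P[:,2]>.078)&(P[:,2]<.104)]
  r=cv2.minAreaRect(T[:,:2].astype(np.float32)); print(cam,'box top',r,len(T))
  B=P[near&(P[:,2]>.111)&(P[:,2]<.135)]
  r=cv2.minAreaRect(B[:,:2].astype(np.float32)); print('bar',r,len(B),B[:,2].max(),np.median(T[:,2]))
E
```

```text
Traceback (most recent call last):
ValueError: operands could not be broadcast together with shapes (254806,) (3,)
```

```bash
python3 - <<'E'
from h import *
np.set_printoptions(precision=4,suppress=True)
for cam in('scene','side'):
  im=get_image(cam); z=im['range_z']; v,u=np.nonzero(z>0)
  M=R.from_rotvec(im['rotation']).as_matrix() if np.size(im['rotation'])==3 else im['rotation']
  P=(np.linalg.inv(im['K'])@np.stack([u,v,np.ones_like(u)])*z[v,u]).T@M.T+im['origin']
  near=(abs(P[:,0]-.54)<.25)&(abs(P[:,1])<.36)
  T=P[near&(P[:,2]>.078)&(P[:,2]<.104)]
  r=cv2.minAreaRect(T[:,:2].astype(np.float32)); print(cam,'box top',r,len(T))
  B=P[near&(P[:,2]>.111)&(P[:,2]<.135)]
  r=cv2.minAreaRect(B[:,:2].astype(np.float32)); print('bar',r,len(B),B[:,2].max(),np.median(T[:,2]))
E
sed -i "s/im\['rotation'\]@p/R.from_rotvec(im['rotation']).as_matrix()@p/" h.py
```

```text
scene box top ((0.5455203056335449, 0.0073607563972473145), (0.21079501509666443, 0.5799864530563354), 15.46975040435791) 10386
bar ((0.5832810997962952, -0.12634848058223724), (0.09927518665790558, 0.016957169398665428), 14.986620903015137) 228 0.12517803676613748 0.09284658211131924
side box top ((0.5456143021583557, 0.005508214235305786), (0.20794734358787537, 0.58005291223526), 15.312278747558594) 10545
bar ((0.5820980668067932, -0.12910309433937073), (0.09989573806524277, 0.017975831404328346), 14.753520965576172) 258 0.12460310386259543 0.09374320577052486
```

Request:
arm_command(
  motion=[
    [0, 0, 0, 0, -1.5, 0, 0],
    [0, 0, 50, -27, 0, 0, 0],
    [0, 0, 50, -27, 0, 0, 0],
    [0, 0, 50, -27, 0, 0, 0],
    [0, 0, 50, -27, 0, 0, 0],
  ],
  newtons=20,
)

```text
clock: 1.98
position: [0.3155, -0.4481, 0.405]
ee_rot: [1.008, 1.324, -1.008]
force: [0.8, -0.7, -0.4]
width: 0.505
```

Request:
arm_command(
  motion=[
    [0, 0, 50, -27, 0, 0, 0],
    [0, 0, 50, -27, 0, 0, 0],
    [0, 0, 50, -27, 0, 0, 0],
    [0, 0, 50, -27, 0, 0, 0],
    [0, 0, 50, -27, 0, 0, 0],
  ],
)

```text
clock: 2.6
position: [0.5207, -0.2515, 0.405]
ee_rot: [1.008, 1.324, -1.008]
force: [0.3, -1.4, -0.5]
width: 0.01
```

```bash
cat >> h.py <<'E'
th=np.radians(15.4); C=np.array([.5455,.006])
B=np.array([[np.cos(th),np.sin(th)],[-np.sin(th),np.cos(th)]])
def box(p): return np.r_[B@(np.asarray(p)[:2]-C),p[2]]*1000
def st():
    s=arm.observe(); m=R.from_rotvec(s['ee_rot']).as_matrix()
    print('t',s['clock'],'TCP box mm',box(s['position']).round(1),'yaw',np.degrees(np.arctan2(m[1,1],m[0,1])).round(2),'tilt',m[:,0].round(3),'F',s['force'].round(1),'Fbox',(B@s['force'][:2]).round(1),'w',round(s['width'],3))
    return s
E
python3 -c "
from h import *
st()"
```

```text
t 2.6 TCP box mm [ -92.3 -241.7  405. ] yaw 15.46 tilt [ 0.001 -0.    -1.   ] F [ 0.3 -1.4 -0.5] Fbox [-0.  -1.4] w 0.01
```

Request:
arm_command(
  motion=[
    [0, 0, 46, -28, 0, 0, 0],
    [0, 0, 46, -28, 0, 0, 0],
    [0, 45, 0, 0, 0, 0, 0],
    [0, 45, 0, 0, 0, 0, 0],
    [0, 20, 0, 0, 0, 0, 0],
  ],
)

```text
clock: 3.22
position: [0.5925, -0.1742, 0.292]
ee_rot: [1.007, 1.328, -1.01]
force: [-0.0, 0.2, 1.1]
width: 0.005
```

```bash
python3 - <<'E'
from h import *
st(); a=save('scene','s1'); b=save('side','d1')
c=np.hstack([cv2.resize(a['frame'][140:320,190:430],(400,300)),cv2.resize(b['frame'][130:325,240:500],(400,300))])
cv2.imwrite('pics/c1.png',c[:,:,::-1])
E
```

```text
t 3.225 TCP box mm [  -2.5 -186.2  292. ] yaw 15.49 tilt [-0.004  0.001 -1.   ] F [-0.   0.2  1.1] Fbox [0.  0.2] w 0.005
```

View pics/c1.png

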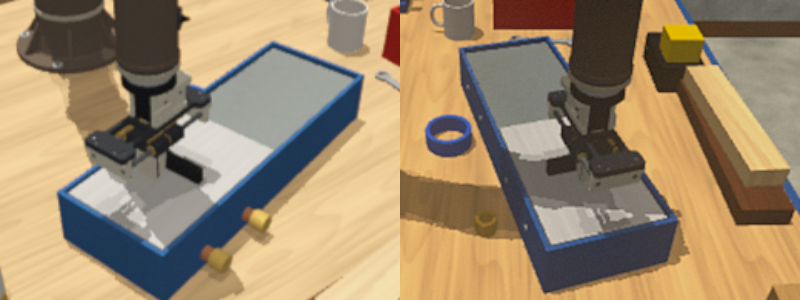

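The fingers are above the cover behind the bar (left crop about (160,175)) and clear of it. Next I lower and push.

Request:
arm_command(
  motion=[
    [0, 13, 2, 0, 0, 0, 0],
    [0, 0, 0, -12, 0, 0, 0],
    [0, 0, 0, -12, 0, 0, 0],
    [0, 0, 0, -12, 0, 0, 0],
    [0, 0, 0, -15, 0, 0, 0],
  ],
)

```text
clock: 3.95
position: [0.5817, -0.1245, 0.2824]
ee_rot: [1.009, 1.322, -1.009]
force: [1.2, -3.7, 1.6]
width: 0.0
```

```bash
python3 - <<'E'
from h import *
st()
for c in('scene','side'):
  save(c,'x'); print([(box(x['point']).round(0),round(x['p'],2)) for t in('push_bar','cover') for x in pinpoint(c,t)[:1]])
E
```

```text
t 3.95 TCP box mm [ 2.000e-01 -1.354e+02  2.824e+02] yaw 15.38 tilt [ 0.002 -0.001 -1.   ] F [ 1.2 -3.7  1.6] Fbox [ 0.1 -3.9] w 0.0
[(array([  -2., -110.,   88.]), 0.62)]
[(array([   6., -108.,  120.]), 0.84), (array([  -1., -111.,   88.]), 0.71)]
```

Contact is as expected: 3.9 N with the bar 25 mm ahead of the finger. I continue.

Request:
arm_command(
  motion=[
    [0, 2, 0, -20, 0, 0, 0],
    [0, 0, 0, -22, 0, 0, 0],
    [0, 0, 0, -22, 0, 0, 0],
    [0, 0, 0, -22, 0, 0, 0],
    [0, 0, 0, -22, 0, 0, 0],
  ],
)

```text
clock: 4.88
position: [0.5535, -0.0215, 0.2804]
ee_rot: [1.01, 1.32, -1.01]
force: [1.5, -5.7, 4.5]
width: 0.004
```

Request:
arm_command(
  motion=[
    [0, 0, 0, -22, 0, 0, 0],
    [0, 0, 0, -22, 0, 0, 0],
    [0, 0, 0, -22, 0, 0, 0],
    [0, 0, 0, -22, 0, 0, 0],
    [0, 0, 0, -22, 0, 0, 0],
  ],
)

```text
clock: 5.5
position: [0.5244, 0.0845, 0.2804]
ee_rot: [1.01, 1.321, -1.01]
force: [1.9, -7.3, 5.9]
width: 0.009
```

```bash
python3 - <<'E'
from h import *
st()
for c in('scene','side'):
  save(c,'x'); print([(box(x['point']).round(0),round(x['p'],2)) for t in('push_bar','cover') for x in pinpoint(c,t)[:1]])
E
```

```text
t 5.5 TCP box mm [  0.5  81.3 280.4] yaw 15.26 tilt [ 0.002 -0.002 -1.   ] F [ 1.9 -7.3  5.9] Fbox [-0.1 -7.5] w 0.009
[(array([  0., 106., 122.]), 0.63), (array([ -1., 106.,  86.]), 0.76)]
[(array([  1., 109., 124.]), 0.63), (array([144., 422.,   6.]), 0.65)]
```

Request:
arm_command(
  motion=[
    [0, 0, 0, -15, 0, 0, 0],
    [0, 0, 0, -12, 0, 0, 0],
    [0, 0, 0, -5, 0, 0, 0],
    [0, 0, 0, -3, 0, 0, 0],
  ],
)

```text
clock: 6.3
position: [0.5143, 0.1196, 0.2796]
ee_rot: [1.008, 1.325, -1.009]
force: [0.6, -2.7, -1.7]
width: 0.003
```

Request:
arm_command(
  motion=[
    [0, 0, 0, -2, 0, 0, 0],
    [0, 0, 0, 0, 0, 0, 0],
  ],
)

```text
clock: 6.55
position: [0.5139, 0.1212, 0.2797]
ee_rot: [1.009, 1.325, -1.009]
force: [0.1, -0.7, -0.3]
width: 0.004
```

```bash
python3 - <<'E'
from h import *
st()
for c in('scene','side'):
  save(c,'x'); print([(box(x['point']).round(0),round(x['p'],2)) for t in('push_bar','cover') for x in pinpoint(c,t)[:1]])
E
```

```text
t 6.55 TCP box mm [2.000e-01 1.194e+02 2.797e+02] yaw 15.41 tilt [-0.  0. -1.] F [ 0.1 -0.7 -0.3] Fbox [-0.1 -0.7] w 0.004
[(array([ -0., 147.,  86.]), 0.57)]
[(array([  3., 143., 120.]), 0.74), (array([  0., 145.,  86.]), 0.9)]
```

No stop force yet, so I press on gently in small steps.

Request:
arm_command(
  motion=[
    [0, 0, 0, -2, 0, 0, 0],
    [0, 0, 0, -2, 0, 0, 0],
  ],
)

```text
clock: 7.1
position: [0.5138, 0.1225, 0.2799]
ee_rot: [1.009, 1.32, -1.012]
force: [5.0, -13.9, 2.0]
width: 0.003
```

Request:
arm_command(
  motion=[
    [0, 0, 0, -2, 0, 0, 0],
    [0, 0, 0, 0, 0, 0, 0],
  ],
)

```text
clock: 7.35
position: [0.5137, 0.1228, 0.2799]
ee_rot: [1.009, 1.318, -1.014]
force: [5.1, -15.7, 2.9]
width: 0.01
```

It is stalled at 16 N, which means it is on the stop. I back off, rise and look into the well.

Request:
arm_command(
  motion=[
    [0, 0, 0, 12, 0, 0, 0],
    [0, -10, 0, 20, 0, 0, 0],
    [0, -60, 0, 20, 0, 0, 0],
    [0, -60, 0, 20, 0, 0, 0],
    [0, 0, 0, 0, 0, 0, 0],
  ],
)

```text
clock: 7.98
position: [0.5329, 0.0567, 0.4131]
ee_rot: [1.015, 1.317, -1.004]
force: [0.5, 0.4, -0.3]
width: 0.005
```

```bash
python3 - <<'E'
from h import *
st(); fr=[]
for cam in('scene','side'):
  a=save(cam,cam+'2'); fr.append(a['frame'])
  for t in('red_pivot','red_end','blue_end','cover','push_bar','well','deck_stop'):
    print(cam,t,[(box(x['point']).round(0),round(x['p'],2)) for x in pinpoint(cam,t)[:2]])
c=np.hstack([cv2.resize(fr[0][140:320,190:430],(400,300)),cv2.resize(fr[1][130:325,240:500],(400,300))])
cv2.imwrite('pics/c2.png',c[:,:,::-1])
E
```

```text
t 7.975 TCP box mm [  1.4  52.3 413.1] yaw 15.26 tilt [ 0.009  0.001 -1.   ] F [ 0.5  0.4 -0.3] Fbox [0.6 0.3] w 0.005
scene red_pivot [(array([ 30., -89.,  63.]), 0.61)]
scene red_end [(array([-44., -82.,  61.]), 0.5), (array([ -4., 286.,  88.]), 0.3)]
scene blue_end [(array([ -46., -185.,   62.]), 0.75), (array([-0., -4.,  3.]), 0.4)]
scene cover [(array([  1., 143.,  86.]), 0.97), (array([-45., -81.,  65.]), 0.47)]
scene push_bar [(array([  3., 143., 118.]), 0.7)]
scene well [(array([   0., -134.,   88.]), 0.85)]
scene deck_stop [(array([  0., 281.,  84.]), 0.9)]
side red_pivot [(array([ 27., -92.,  62.]), 0.8), (array([-55., 522.,  -3.]), 0.18)]
side red_end [(array([-46., -79.,  66.]), 0.79), (array([   2., -137.,   84.]), 0.63)]
side blue_end []
side cover [(array([  1., 143.,  86.]), 0.68)]
side push_bar [(array([ -0., 145., 123.]), 0.55)]
side well [(array([   2., -138.,   85.]), 0.79)]
side deck_stop [(array([  2., 283.,  85.]), 0.93)]
```

View pics/c2.png

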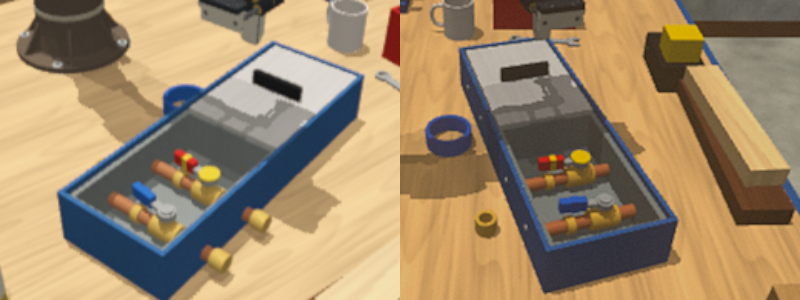

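The cover rests at +143 mm. Red is the marked handle at box y about -90 (left crop about (185,160)) with q ≈ 0.13. Blue is at about -195. I enter the gap between them, at box (-28, -132).

Request:
arm_command(
  motion=[
    [0, 0, -10, 46, 0, 0, 0],
    [0, 0, -10, 46, 0, 0, 0],
    [0, 0, -9, 46, 0, 0, 0],
    [0, 0, 0, 46, 0, 0, 0],
    [0, 50, 0, 0, 0, 0, 0],
  ],
)

```text
clock: 9.4
position: [0.554, -0.132, 0.3608]
ee_rot: [1.014, 1.313, -1.011]
force: [0.3, 0.8, -2.1]
width: 0.004
```

Request:
arm_command(
  motion=[
    [0, 30, 0, 0, 0, 0, 0],
    [0, 0, 0, 0, 0, 0, 0],
  ],
)

```text
clock: 9.65
position: [0.5514, -0.1272, 0.3263]
ee_rot: [1.008, 1.329, -1.011]
force: [-0.3, 0.3, -0.5]
width: 0.002
```

```bash
python3 - <<'E'
from h import *
st()
E
```

```text
t 9.65 TCP box mm [ -29.6 -130.   326.3] yaw 15.4 tilt [-0.005  0.001 -1.   ] F [-0.3  0.3 -0.5] Fbox [-0.2  0.4] w 0.002
```

Request:
arm_command(
  motion=[
    [0, 40, 0, 0, 0, 0, 0],
    [0, 30, 0, 0, 0, 0, 0],
    [0, 20, 0, 0, 0, 0, 0],
    [0, 0, 0, 0, 0, 0, 0],
  ],
)

```text
clock: 10.15
position: [0.5525, -0.127, 0.2386]
ee_rot: [1.008, 1.325, -1.009]
force: [0.3, -0.2, 1.1]
width: 0.004
```

Request:
arm_command(
  motion=[
    [0, 0, 0, -10, 0, 0, 0],
    [0, 0, 0, -10, 0, 0, 0],
    [0, 0, 0, 0, 0, 0, 0],
  ],
)

```text
clock: 10.52
position: [0.5471, -0.1066, 0.2393]
ee_rot: [1.008, 1.324, -1.006]
force: [0.5, -0.1, 0.0]
width: 0.002
```

```bash
python3 - <<'E'
from h import *
st(); fr=[]
for cam in('scene','side'):
  a=save(cam,cam+'3'); fr.append(a['frame'])
  for t in('red_end','blue_end'):
    print(cam,t,[(box(x['point']).round(0),round(x['p'],2)) for x in pinpoint(cam,t)[:1]])
c=np.hstack([cv2.resize(fr[0][180:310,200:370],(400,300)),cv2.resize(fr[1][180:325,280:475],(400,300))])
cv2.imwrite('pics/c3.png',c[:,:,::-1])
E
```

```text
t 10.525 TCP box mm [ -28.3 -109.   239.3] yaw 15.51 tilt [ 0.001  0.    -1.   ] F [ 0.5 -0.1  0. ] Fbox [ 0.4 -0.2] w 0.002
scene red_end [(array([-46., -80.,  64.]), 0.74)]
scene blue_end [(array([ -43., -186.,   65.]), 0.57)]
side red_end [(array([-46., -77.,  64.]), 0.51)]
side blue_end [(array([ -46., -187.,   66.]), 0.77)]
```

View pics/c3.png

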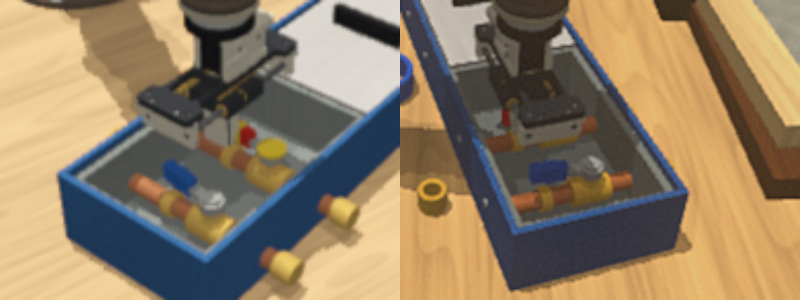

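The fingers stand in the well just behind the red sleeve (left crop about (245,135)), and blue is untouched. Next I sweep the arc.

Request:
arm_command(
  motion=[
    [0, 1, -1, -10, 0, 0, 0],
    [0, 0, -1, -9, 0, 0, 0],
    [0, 0, 2, -9, 0, 0, 0],
    [0, 0, 3, -8, 0, 0, 0],
    [0, 0, 0, 0, 0, 0, 0],
  ],
)

```text
clock: 11.45
position: [0.5403, -0.0711, 0.2372]
ee_rot: [1.008, 1.326, -1.007]
force: [0.1, 0.1, -0.1]
width: 0.007
```

```bash
python3 - <<'E'
from h import *
st()
for cam in('scene','side'):
  save(cam,'x')
  for t in('red_end','blue_end'):
    print(cam,t,[(box(x['point']).round(0),round(x['p'],2)) for x in pinpoint(cam,t)[:1]])
E
```

```text
t 11.45 TCP box mm [-25.5 -72.9 237.2] yaw 15.51 tilt [-0.001  0.001 -1.   ] F [ 0.1  0.1 -0.1] Fbox [0.2 0.1] w 0.007
scene red_end [(array([-22., -38.,  63.]), 0.53)]
scene blue_end [(array([ -45., -181.,   68.]), 0.67)]
side red_end []
side blue_end [(array([ -45., -184.,   66.]), 0.6)]
```

q ≈ 0.8, exactly as planned.

Request:
arm_command(
  motion=[
    [0, 0, 5, -8, 0, 0, 0],
    [0, 0, 5, -8, 0, 0, 0],
    [0, 0, 7, -5, 0, 0, 0],
    [0, 0, 6, -5, 0, 0, 0],
    [0, 0, 7, -3, 0, 0, 0],
  ],
)

```text
clock: 12.38
position: [0.5617, -0.0358, 0.2372]
ee_rot: [1.008, 1.325, -1.009]
force: [-1.0, -1.8, -0.1]
width: 0.004
```

Request:
arm_command(
  motion=[
    [0, 0, 5, -3, 0, 0, 0],
    [0, 0, 3, 0, 0, 0, 0],
    [0, 0, 2, 0, 0, 0, 0],
    [0, 0, 0, 0, 0, 0, 0],
  ],
)

```text
clock: 12.88
position: [0.5686, -0.0308, 0.2369]
ee_rot: [1.007, 1.329, -1.012]
force: [-9.8, -0.6, 6.6]
width: 0.005
```

```bash
python3 - <<'E'
from h import *
st()
for cam in('scene','side'):
  save(cam,'x')
  for t in('red_end','red_pivot','blue_end'):
    print(cam,t,[(box(x['point']).round(0),round(x['p'],2)) for x in pinpoint(cam,t)[:1]])
E
```

```text
t 12.875 TCP box mm [ 12.5 -41.6 236.9] yaw 15.41 tilt [-0.005 -0.    -1.   ] F [-9.8 -0.6  6.6] Fbox [-9.6  2. ] w 0.005
scene red_end [(array([ 32., -15.,  63.]), 0.76)]
scene red_pivot [(array([ 30., -94.,  62.]), 0.7)]
scene blue_end [(array([ -43., -183.,   63.]), 0.83)]
side red_end [(array([ 27., -13.,  65.]), 0.5)]
side red_pivot [(array([ 27., -92.,  64.]), 0.85)]
side blue_end [(array([ -45., -181.,   67.]), 0.8)]
```

It stalled at the predicted stop position (x = 12.5) with 10 N. One more small press, then I back off straight and rise.

Request:
arm_command(
  motion=[
    [0, 0, 3, 0, 0, 0, 0],
    [0, 0, 0, 0, 0, 0, 0],
  ],
)

```text
clock: 13.52
position: [0.5696, -0.0306, 0.2367]
ee_rot: [1.004, 1.332, -1.016]
force: [-19.2, -2.3, 15.8]
width: 0.005
```

Request:
arm_command(
  motion=[
    [0, 0, -15, 0, 0, 0, 0],
    [0, 0, -15, 0, 0, 0, 0],
    [0, -40, 0, 0, 0, 0, 0],
    [0, -60, 0, 0, 0, 0, 0],
    [0, -50, 0, 0, 0, 0, 0],
  ],
)

```text
clock: 14.15
position: [0.544, -0.0382, 0.3896]
ee_rot: [1.01, 1.323, -1.008]
force: [0.3, 0.6, -0.8]
width: 0.005
```

Request:
arm_command(
  motion=[
    [0, 0, -40, 30, 0, 0, 0],
    [0, 0, -40, 30, 0, 0, 0],
    [0, 0, -40, 30, 0, 0, 0],
    [0, 0, -30, 30, 0, 0, 0],
    [0, 0, 0, 0, 0, 0, 0],
  ],
)

```text
clock: 14.78
position: [0.4295, -0.1965, 0.3875]
ee_rot: [1.012, 1.321, -1.014]
force: [-0.2, 1.1, -0.6]
width: 0.007
```

```bash
python3 - <<'E'
from h import *
st(); fr=[]
for cam in('scene','side'):
  a=save(cam,cam+'4'); fr.append(a['frame'])
  for t in('red_end','red_pivot','blue_end','cover','push_bar'):
    print(cam,t,[(box(x['point']).round(0),round(x['p'],2)) for x in pinpoint(cam,t)[:1]])
  for t in('hose_coupling','tape_roll','screw_jar','mug','wrench','spray_can'):
    print(cam,t,[(np.round(x['point'],3),round(x['p'],2)) for x in pinpoint(cam,t)[:1]])
c=np.hstack([cv2.resize(fr[0][140:320,190:430],(400,300)),cv2.resize(fr[1][130:325,240:500],(400,300))])
cv2.imwrite('pics/c4.png',c[:,:,::-1])
E
```

```text
t 14.775 TCP box mm [-165.6 -164.4  387.5] yaw 15.07 tilt [ 0.    -0.001 -1.   ] F [-0.2  1.1 -0.6] Fbox [0.1 1.1] w 0.007
scene red_end [(array([ 27., -16.,  61.]), 0.67)]
scene red_pivot [(array([ 31., -92.,  62.]), 0.8)]
scene blue_end [(array([ -43., -182.,   66.]), 0.75)]
scene cover []
scene push_bar [(array([ -2., 142., 122.]), 0.71)]
scene hose_coupling []
scene tape_roll [(array([0.354, 0.049, 0.002]), 0.74)]
scene screw_jar [(array([ 0.418, -0.432, -0.004]), 0.77)]
scene mug [(array([0.356, 0.498, 0.001]), 0.73)]
scene wrench [(array([ 0.575, -0.446,  0.   ]), 0.73)]
scene spray_can [(array([ 0.573, -0.445,  0.002]), 0.95)]
side red_end [(array([ 26., -12.,  63.]), 0.56)]
side red_pivot [(array([145., 423.,   4.]), 0.71)]
side blue_end [(array([ -43., -183.,   67.]), 0.89)]
side cover [(array([ -2., 141.,  87.]), 0.72)]
side push_bar [(array([  4., 143., 120.]), 0.65)]
side hose_coupling [(array([ 0.582, -0.125,  0.085]), 0.74)]
side tape_roll [(array([ 0.36 ,  0.051, -0.003]), 0.69)]
side screw_jar [(array([ 0.422, -0.441,  0.004]), 0.94)]
side mug [(array([0.509, 0.145, 0.12 ]), 0.41)]
side wrench [(array([ 0.543,  0.005, -0.002]), 0.65)]
side spray_can [(array([ 0.573, -0.445, -0.004]), 0.77)]
```

View pics/c4.png

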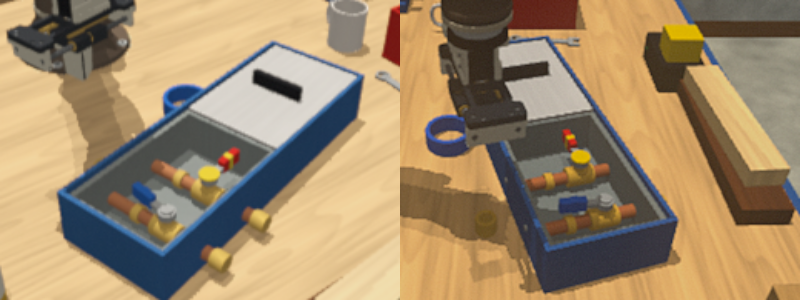

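The cover lies against the far stop. Red points along +y (left crop about (230,158)), and blue looks unchanged at (145,192). I check blue by pixel difference, then hand in.

```bash
python3 - <<'E'
from h import *
def c(f):
  i=cv2.imread(f).astype(int); m=(i[...,0]>i[...,2]+90)
  r=(slice(245,262),slice(265,290)) if 'scene' in f else (slice(255,272),slice(340,366))
  return np.argwhere(m[r]).mean(0),m[r].sum()
for k in('scene','side'): print(k,c(f'pics/{k}2.png'),c(f'pics/{k}4.png'))
arm.sign_off()
E
```

```text
scene (array([ 9.17567568, 10.86486486]), np.int64(74)) (array([ 9.24074074, 10.90740741]), np.int64(54))
side (array([ 4.57142857, 11.91071429]), np.int64(56)) (array([nan, nan]), np.int64(0))
the job is handed in; nothing more can be done<stdin>:5: RuntimeWarning: Mean of empty slice.
  ret = um.true_divide(
```

The job is handed in: I pushed the cover fully aside first, then turned the red handle to shut, in about 15 s of robot time. The robot ended clear of everything.

- **Cover:** I pushed it by its bar with closed fingers until it stalled at 16 N. It measures at box y +141 to +143 mm (the stop position is +143) and lies flat at rim height, 87 mm.
- **Red handle:** I pushed it round until it stalled at about 19 N. Its end is at about box (27, -14), so it points along +y, within the cameras' few millimetres of fully shut.
- **Blue handle:** It looks unmoved in the pictures. The last pixel check agreed from the scene camera (under 0.1 pixel shift). From the side camera that check failed: no pixels passed the colour threshold, probably because of the arm's shadow. Over the run the network's readings of its end varied between y -187 and -181 mm, which is within its error.
- **Loose things:** The tape, jar and spray can were re-measured in place, and the mug matched from the scene camera.
    - **Wrench:** it was misidentified in the last check, and is only seen in place in the last picture.
    - **Coupling:** it was not properly found in the last check, and is likewise only seen in place in the last picture.

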